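# Hang the sensor head on the spring balancer

## Robot

A 6-joint arm with a two-finger parallel gripper is mounted at the origin on the work surface. World frame = base frame: x ahead of the robot, y to its left, z up, the work surface at z = 0. Lengths are in mm, angles in rad, forces in N, time in s.
With the tool pointing down it reaches from about 350 to 875 mm from the base axis. Payload 4.2 kg.
Tool frame: the origin (TCP) lies midway between the tips of the shut fingers; the grasp point (between the pads) lies behind it (arm.tcp_to_grasp is the z of the grasp point in the tool frame, in mm); z points along the fingers, y is the direction in which the jaws open and shut (so a half turn about z gives the same grasp; the last joint's range is limited). The gripper opens to 85 mm and grips with 20 to 120 N. Pads are 22 mm wide; open, the fingers measure 114 mm over their backs; the gripper's body (76 mm by 85 mm) begins 54 mm behind the grasp point. The pads swing forward as they close: fully open they stand 13 mm farther back than shut.
Start: joints at [-0.883, 0.385, 0.008, 0, -1.194, -0.259], TCP at [259.875, -568.388, 231.312] pointing down, gripper open.
Joint ranges: [-3.14, 3.14], [-1.21, 2.06], [-1.07, 1.41], [-3.16, 2.05], [-2.99, -0.16], [-3.1, 3.1]. Speed limits (rad/s): [2.79, 2.79, 3.14, 3.14, 3.14, 3.14].

## Interface

Orientations are given as a unit quaternion [x, y, z, w].
In Python, from bench import arm, optics, job_done gives the robot as it stands.
- The arm moves only by the tool carry_out, never from a script. Its argument "increments" is a list that holds one entry, the list of rows, each a list of 7 numbers: the shift along the world's x, y, z in m, then the turn, a rotation vector about the world's x, y, z in degrees, then the closure, from -1 (fully open) to 1 (shut). In form: [[[x, y, z, ax, ay, az, fingers], ...]]. A call has 1 to 5 rows; each row shifts and turns the commanded pose from where the row before left it; what a row does not reach is not made up. A row lasts 1/10 s, in which the tool goes at most 50 mm and 8.59 degrees, less where a joint would pass 70% of its speed; a pose out of reach is approached as far as the arm can. A call is refused whole if a number of a shift passes 0.05 or a number of a turn 8.59, either way. A call with a gripper value outside its range is refused whole. The fingers move at their own pace and stop on an object; the grip force is fixed at half the most. Time passes only in rows, so rows that do not move let the fingers close. It gives the time, the measured TCP pose, the force and the opening at its end, in the units of the state.
- arm.read_state(): the state, without advancing time (a new reading comes with each control period).
- optics.get_image(name): name is "side" or "top"; returns a dict with "color" (400x640x3 uint8, red, green, blue), "fx", "fy", "cx", "cy" (pixels), "rvec" (rotation vector, rad) and "tvec" (3), from world to camera coordinates, as OpenCV has them. Camera axes: x right, y down, z forward; pixel columns grow to the right and rows downward; lengths in mm; the calibration is good to about 2 mm. A picture is of the moment at which its call begins. There is no depth.
- job_done(): hands the job in, once; it reports no verdict.
The state is a dict: "clock": time; "joints": joint angles; "joint_vel": joint speeds; "joint_efforts": joint torques, N m; "position": TCP position; "ee_rot": TCP orientation; "contact_force": force on the tool from outside, world axes, zero at the start; "wrist_torque": the same for the moment, N m; "gripper_width": finger opening in mm.
Only numpy, scipy, OpenCV 4.12 (cv2) and the standard library are available. Lean on these libraries where they do the work, as an engineer would, in place of code of your own. Each camera call takes 0.05 s, during which the arm holds its last target.

## Task

Take the orange handle of the spring balancer, pull its hook down and catch the bail of the white square sensor head on it, then let the spring carry the hook back up, so that the sensor head hangs from it clear of the bench. Leave the dark steel ballast and the blue sample can standing where they are, and let go of everything.

Things in the scene. Friction and masses are not known exactly. Their poses are not given: they have to be found in the camera images.
- sensor_head: loose white box 80 x 80 mm on a round black foot, 60 mm high in all, 0.3 to 0.5 kg, standing on the bench. Origin: centre of underside, z up. Bail of 8 mm steel rod: uprights at x = -34 and +34 mm, straight bar along x, 52 mm long, its axis 124 mm up at y = 0; free height under the bar 60 mm (from 60 to 120 mm). Its x is within 12 degrees of the hook's x
- hook_seat (a point): lowest point (rod axis) of the throat of the upturned hook, 8 mm rod, in its own y-z plane (y within 8 degrees of the robot's left): shank at y = -18 mm, free tip at y = +21 mm, 27 mm above this point. Pulled down, it goes under a bar lying along x from the bar's -y side, tip first; the bar then sits 11 mm above this point. Hook right up: 155 mm over the bench, clear over all bails
- pull_handle (a point): centre of the orange handle, upright block 30 (x) x 22 (y) x 55 mm, 108 mm above the throat; grip across y. Below it a flat arm, top 27 mm lower, runs to +x to a reel mast 145 mm away, 370 mm tall. Rigid with the hook; moves only down (85 mm; damped spring pulls up 8 to 12 N, lifts the head fully) and along its y on a rail (220 mm each way from mid, light friction); never turns
- ballast: bystander: dark steel cylinder 80 mm across, 60 mm high, with the same bail as the sensor head (top at 128 mm). Origin: centre of underside. Stays where it is
- sample_can: bystander: blue can with lid, 82 mm across, 60 mm high, with the same bail (top at 128 mm). Origin: centre of underside. Stays where it is. Head, ballast and can stand in a row under the hook's line of travel (bails' middles within 8 mm of it), about 140 mm apart, in any order
Not all that is in view belongs to the job. What is shaped like the sensor_head but green or pink is not meant.

How it is judged:
By the outcome, as a careful person would: the job done as asked, in the order asked, and still so for the second after the job is handed in, with the robot touching nothing.
It also fails if it takes over 48 s, if anything falls off the work surface, if the arm or the gripper's body presses on something with over 40 N, if the wrist force passes 120 N, or if a joint passes its speed limit or range.

## Working session

There is one attempt and no reset: what is moved stays moved. The work goes in short steps, Python scripts to look and compute and a tool call to move; the robot and the scene stay as the last step left them, time stands still between calls to the robot, and variables do not carry over. Pictures are saved under pics/ and viewed, and the job is handed in when it is done.

Besides the shell and the picture viewer there is one more tool, called after "Request:" in YAML: its name, and indented under it one key for each argument. carry_out: Moves the arm, as the interface text tells. Its arguments: {"type":"object","properties":{"increments":{"type":"array","items":{"type":"array","items":{"type":"array","items":{"type":"number"}}}}},"required":["increments"]}

```bash
mkdir -p pics; ls
python3 - <<'E'
from bench import arm, optics
import cv2
print(arm.read_state(), arm.tcp_to_grasp)
for n in("side","top"):
    d=optics.get_image(n); cv2.imwrite(f"pics/{n}0.png",cv2.cvtColor(d["color"],cv2.COLOR_RGB2BGR))
    print({k:v for k,v in d.items() if k!="color"})
E
```

```text
pics
{'clock': 0.0, 'joints': array([-8.83399321e-01,  3.85546136e-01,  6.63986399e-03, -5.13478448e-04,
       -1.19402669e+00, -2.58600887e-01]), 'joint_vel': array([ 0.00087209, -0.00056103, -0.00010617,  0.00078912,  0.00058378,
        0.00104452]), 'joint_efforts': array([ 9.88540924e-04, -3.92285621e+01,  1.88401884e+01,  4.18604895e+00,
       -4.58675029e-03, -1.52570965e-05]), 'position': array([ 259.63575502, -567.87200547,  230.23123605]), 'ee_rot': array([-2.12666634e-01,  9.77124201e-01,  1.05973273e-03, -2.74250833e-04]), 'contact_force': array([-0.07112005, -0.32978493,  0.43620488]), 'wrist_torque': array([ 0.0603699 ,  0.00274352, -0.05045997]), 'gripper_width': 85.12076690324693} -18.700000000000003
{'fx': 428.3665647448293, 'fy': 428.3665647448293, 'cx': 318.167002331895, 'cy': 201.81366204924117, 'rvec': array([ 0.89559224, -2.56429494,  0.98630796]), 'tvec': array([359.16162067, 350.22725453, 731.25780415])}
{'fx': 480.03088697019615, 'fy': 480.03088697019615, 'cx': 315.61169057465247, 'cy': 203.11276345300595, 'rvec': array([ 2.15914271, -2.18746558,  0.07179112]), 'tvec': array([ -12.63005618,  504.71009695, 1232.96285162])}
```

View pics/side0.png

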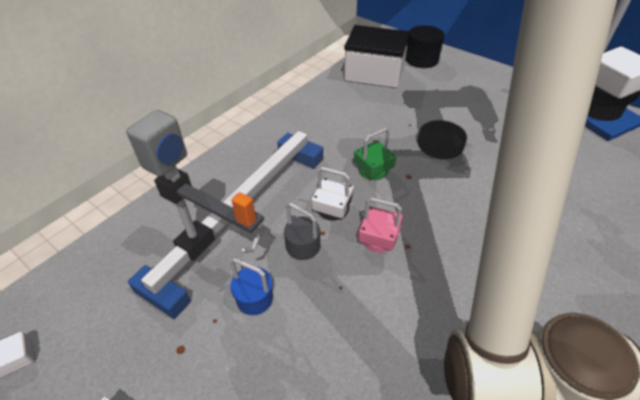

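View pics/top0.png

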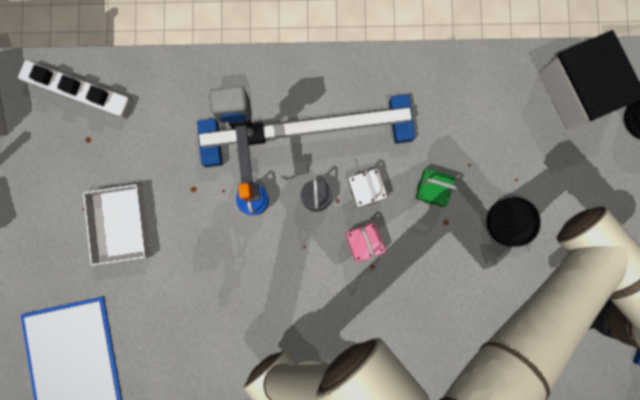

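The row is can, ballast, white head from left (+y) to right. The handle is now above the can, and the green decoy is right of the head. Next I'll zoom in and measure.

```bash
cat > h.py <<'E'
import cv2, numpy as np
def P(d,pts):
    K=np.array([[d["fx"],0,d["cx"]],[0,d["fy"],d["cy"]],[0,0,1]])
    return cv2.projectPoints(np.float64(pts).reshape(-1,1,3),d["rvec"],d["tvec"],K,None)[0].reshape(-1,2)
def back(d,uv,z):
    R=cv2.Rodrigues(d["rvec"])[0]; C=-R.T@d["tvec"]
    r=R.T@np.array([(uv[0]-d["cx"])/d["fx"],(uv[1]-d["cy"])/d["fy"],1])
    return (C+r*(z-C[2])/r[2]).round(1)
def crop(d,x0,y0,x1,y1,f,name):
    im=cv2.cvtColor(d["color"],cv2.COLOR_RGB2BGR)[y0:y1,x0:x1]
    cv2.imwrite(name,cv2.resize(im,None,fx=f,fy=f,interpolation=cv2.INTER_CUBIC))
def blob(d,lo,hi,box):
    hsv=cv2.cvtColor(d["color"],cv2.COLOR_RGB2HSV); m=cv2.inRange(hsv,lo,hi)
    k=np.zeros_like(m); x0,y0,x1,y1=box; k[y0:y1,x0:x1]=m[y0:y1,x0:x1]
    yy,xx=np.nonzero(k); return xx,yy
E
python3 - <<'E'
from bench import optics; from h import *
d=optics.get_image("top"); s=optics.get_image("side")
crop(d,190,80,470,270,2.8,"pics/t1.png"); crop(s,120,100,420,320,2.6,"pics/s1.png")
for n,i in(("top",d),("side",s)):
    x,y=blob(i,(5,150,120),(18,255,255),(200,100,290,240)); print(n,len(x),x.mean(),y.mean(),x.min(),x.max(),y.min(),y.max())
    # search handle centre
x,y=blob(d,(5,150,120),(18,255,255),(200,100,290,240))
print(back(d,(x.mean(),y.mean()),285))
# triangulate centroids
K=lambda d:np.array([[d["fx"],0,d["cx"]],[0,d["fy"],d["cy"]],[0,0,1]])@np.c_[cv2.Rodrigues(d["rvec"])[0],d["tvec"]]
a=np.array([[x.mean()],[y.mean()]]); x,y=blob(s,(5,150,120),(18,255,255),(200,100,290,240))
X=cv2.triangulatePoints(K(d),K(s),a,np.array([[x.mean()],[y.mean()]])); print((X[:3]/X[3]).ravel())
E
```

```text
top 158 244.27848101265823 190.60759493670886 239 249 183 199
side 548 243.67883211678833 209.21167883211677 233 255 193 225
[511.  124.2 285. ]
[511.86731735 126.20246919 264.79932862]
```

View pics/t1.png

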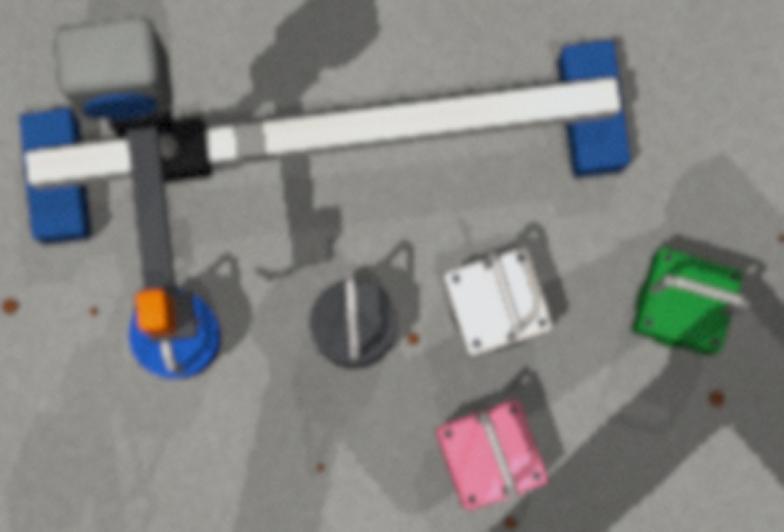

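View pics/s1.png

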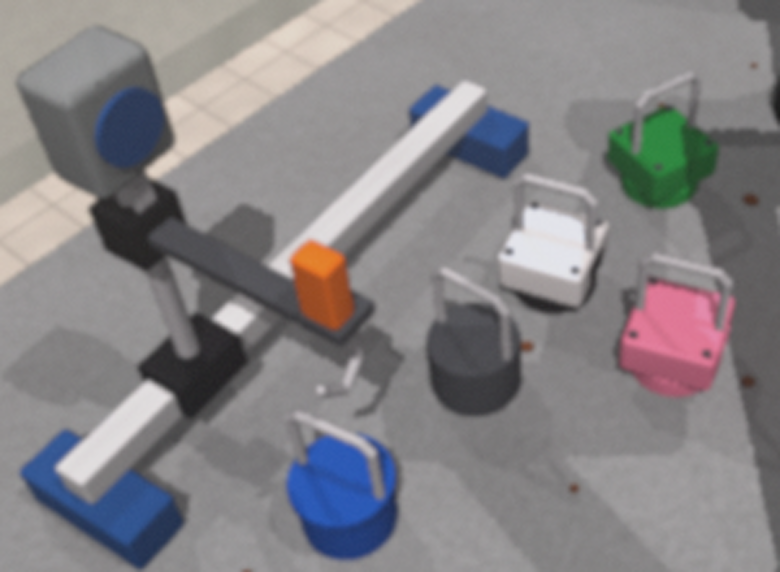

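Run:
```python
from bench import optics; from h import *
d=optics.get_image("top"); s=optics.get_image("side")
crop(d,335,150,405,220,8,"pics/t2.png"); crop(s,300,150,370,220,8,"pics/s2.png")
t=lambda u,v:(190+u/2.8,80+v/2.8); q=lambda u,v:(120+u/2.6,100+v/2.6)
for z in(30,50,70):
  A=back(d,t(28,168),z);B=back(d,t(620,97),z);v=A-B;print(z,A,B,np.degrees(np.arctan2(-v[0],v[1])))
print("side bar ends",back(s,q(523,180),124),back(s,q(593,205),124))
print("ballast bar side",back(s,q(443,272),124),back(s,q(508,305),124),"can",back(s,q(297,418),124),back(s,q(376,452),124))
print("green side",back(s,q(640,97),124),back(s,q(692,77),124))
```

```text
30 [674.2 282.4  30. ] [ 732.9 -273.4   30. ] 6.028860079742333
50 [669.8 277.2  50. ] [ 727.6 -269.6   50. ] 6.034095494555123
70 [665.5 272.1  70. ] [ 722.3 -265.8   70. ] 6.027857447601156
side bar ends [ 563.7 -141.2  124. ] [ 498.5 -153.5  124. ]
ballast bar side [547.6 -19.  124. ] [485.4 -24.2 124. ] can [537.2 150.3 124. ] [473.3 136.  124. ]
green side [ 548.  -294.8  124. ] [ 526.2 -349.1  124. ]
```

View pics/t2.png

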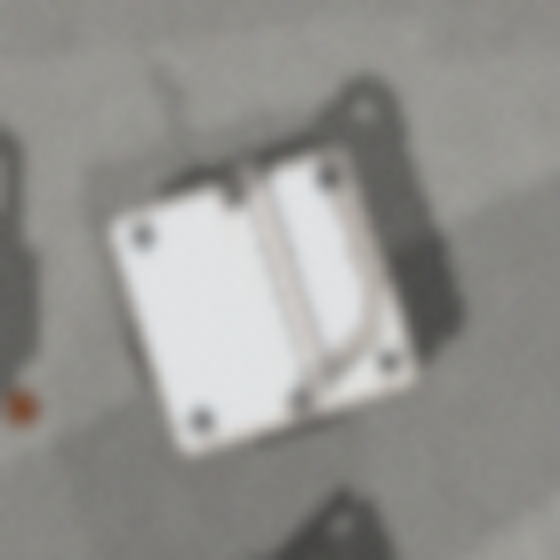

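View pics/s2.png

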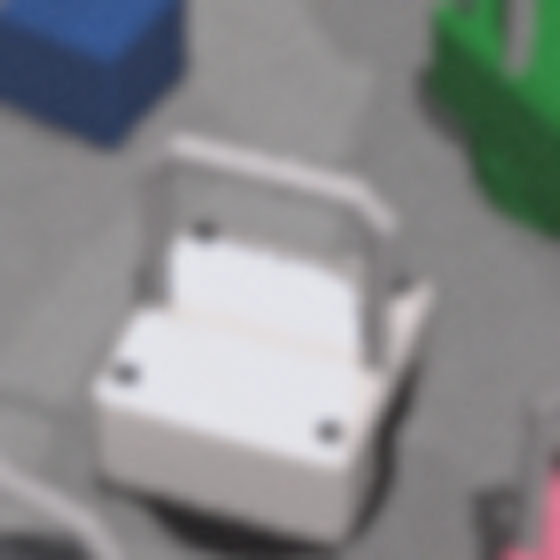

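Run:
```python
from bench import optics; from h import *
d=optics.get_image("top"); s=optics.get_image("side")
t=lambda u,v:(335+u/8,150+v/8); q=lambda u,v:(300+u/8,150+v/8)
A=back(d,t(258,185),124);B=back(d,t(312,368),124);print("top",A,B,(A+B)/2)
A=back(s,q(175,147),126);B=back(s,q(365,190),126);print("side",A,B,(A+B)/2)
# top face corners z=60
c=[back(d,t(*p),60) for p in((112,215),(347,150),(418,378),(185,455))];print(c,np.mean(c,0))
c=[back(s,q(*p),60) for p in((170,235),(97,385),(355,462),(432,285))];print(c,np.mean(c,0))
# green/ballast top
x,y=blob(d,(50,120,30),(75,255,255),(400,140,480,230));print("green",back(d,(x.mean(),y.mean()),50))
# model overlay
th=np.radians(15);
```

```text
top [ 566.7 -145.6  124. ] [ 511.3 -160.5  124. ] [ 539.   -153.05  124.  ]
side [ 562.9 -142.7  126. ] [ 511.  -161.4  126. ] [ 536.95 -152.05  126.  ]
[array([ 566.9, -105.3,   60. ]), array([ 586.6, -180.1,   60. ]), array([ 513.7, -200.8,   60. ]), array([ 490.3, -126.9,   60. ])] [ 539.375 -153.275   60.   ]
[array([ 584.3, -166.6,   60. ]), array([ 562.7, -105.8,   60. ]), array([ 487. , -127.7,   60. ]), array([ 510.5, -197.7,   60. ])] [ 536.125 -149.45    60.   ]
green [ 536.2 -322.3   50. ]
```

Request:
carry_out:
  increments:
    - [[0.0,0.02,0.03,0,0,-1,-1],[0.01,0.035,0.03,0,0,-1,-1],[0.014,0.04,0.03,0,0,-1,-1],[0.014,0.04,0.02,0,0,-1,-1],[0.014,0.04,0,0,0,-1,-1]]

```text
clock: 0.9
position: [312.5, -394.5, 343.9]
ee_rot: [-0.169, 0.986, -0.003, 0.002]
contact_force: [1.6, -0.3, -0.4]
gripper_width: 85.6
```

Request:
carry_out:
  increments:
    - [[0.014,0.04,0,0,0,-1,-1],[0.014,0.04,0,0,0,-1,-1],[0.014,0.04,0,0,0,-1,-1],[0.014,0.04,0,0,0,-1,-1],[0.014,0.04,0,0,0,-1,-1]]

```text
clock: 1.4
position: [381.4, -193.2, 340.6]
ee_rot: [-0.126, 0.992, -0.0, 0.001]
contact_force: [0.7, -1.0, 0.3]
gripper_width: 85.0
```

Request:
carry_out:
  increments:
    - [[0.014,0.04,0,0,0,-1,-1],[0.014,0.04,0,0,0,-1,-1],[0.014,0.04,0,0,0,-1,-1],[0.014,0.04,0,0,0,-1,-1],[0.014,0.04,0,0,0,-1,-1]]

```text
clock: 1.9
position: [451.4, 6.9, 340.6]
ee_rot: [-0.083, 0.997, 0.0, 0.001]
contact_force: [0.6, 0.3, -0.1]
gripper_width: 85.5
```

Request:
carry_out:
  increments:
    - [[0.02,0.04,0,0,0,-1.2,-1],[0.02,0.04,0,0,0,-1.2,-1],[0.015,0.028,0,0,0,-1.1,-1],[0.005,0.01,0,0,0,0,-1],[0,0,0,0,0,0,-1]]

```text
clock: 2.4
position: [511.5, 124.0, 339.5]
ee_rot: [-0.054, 0.999, -0.0, -0.001]
contact_force: [0.2, 0.1, -0.8]
gripper_width: 85.1
```

Run:
```python
from bench import optics,arm; from h import *
d=optics.get_image("top"); s=optics.get_image("side")
crop(d,190,80,390,230,4,"pics/t3.png"); crop(s,120,60,370,260,3,"pics/s3.png")
st=arm.read_state();print(st["position"],st["ee_rot"],st["joints"])
```

```text
[510.8888967  122.38951292 340.2530412 ] [-5.28636168e-02  9.98601710e-01 -1.43145011e-04 -2.06902776e-04] [ 5.44243757e-01  1.53940969e-01 -3.89936664e-02  5.82531605e-05
 -1.37836162e+00 -2.00927470e+00]
```

View pics/t3.png

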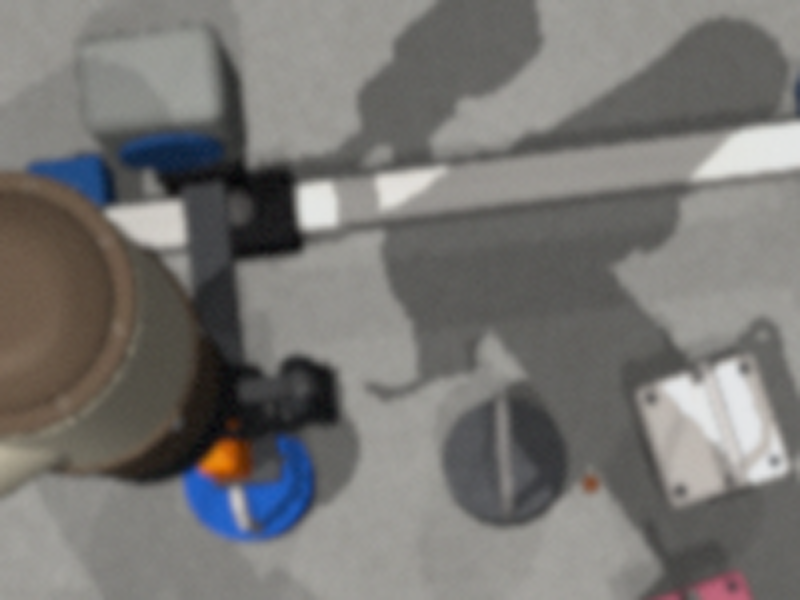

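View pics/s3.png

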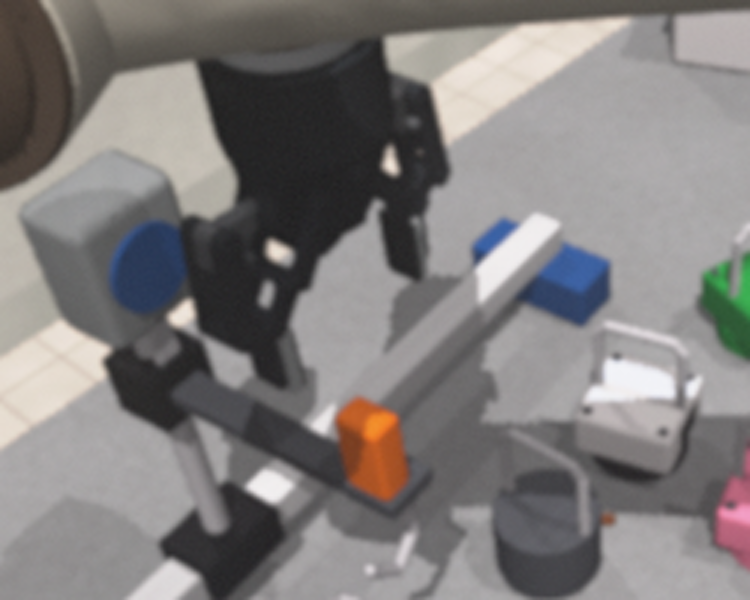

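Request:
carry_out:
  increments:
    - [[0,0.001,-0.025,0,0,0,-1],[0,0,-0.025,0,0,0,-1],[0,0,-0.02,0,0,0,-1],[0,0,-0.013,0,0,0,-1],[0,0,-0.008,0,0,0,-1]]

```text
clock: 3.0
position: [510.4, 122.4, 248.7]
ee_rot: [-0.052, 0.999, -0.0, -0.0]
contact_force: [0.3, 0.0, 0.4]
gripper_width: 85.5
```

Run:
```python
from bench import optics,arm; from h import *
d=optics.get_image("top"); s=optics.get_image("side")
crop(s,120,60,370,260,3,"pics/s4.png")
st=arm.read_state();print(st["position"],st["contact_force"])
```

```text
[510.60399782 122.88287873 248.82004694] [-1.09247284  0.35996934  0.46996746]
```

View pics/s4.png

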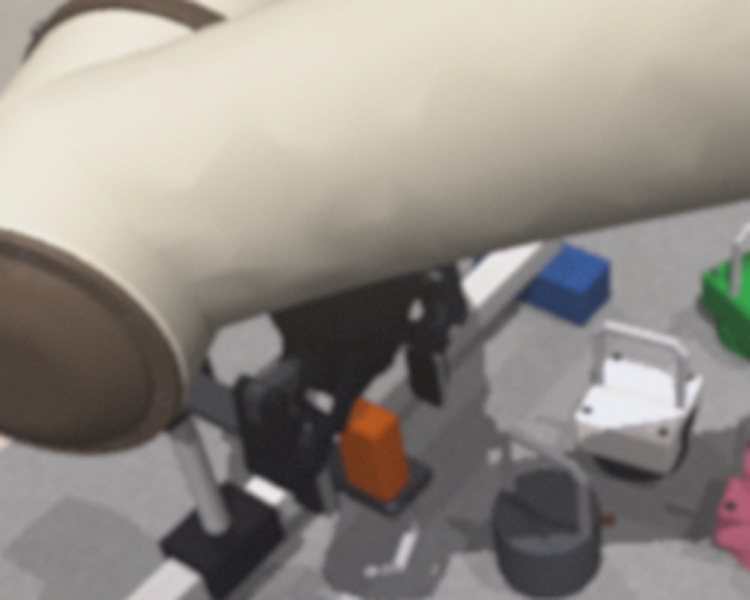

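Request:
carry_out:
  increments:
    - [[0,0,-0.002,0,0,0,0.2],[0,0,0,0,0,0,0.6],[0,0,0,0,0,0,1],[0,0,0,0,0,0,1],[0,0,0,0,0,0,1]]

```text
clock: 3.6
position: [511.5, 124.3, 247.8]
ee_rot: [-0.053, 0.999, 0.0, 0.0]
contact_force: [-0.8, -0.3, 0.9]
gripper_width: 21.2
```

Request:
carry_out:
  increments:
    - [[0,0,0,0,0,0,1],[0,0,0,0,0,0,1]]

```text
clock: 3.8
position: [511.5, 124.2, 247.8]
ee_rot: [-0.053, 0.999, 0.0, 0.0]
contact_force: [-1.0, 0.2, 3.3]
gripper_width: 21.3
```

Run:
```python
from bench import optics,arm; from h import *
d=optics.get_image("top"); s=optics.get_image("side")
crop(s,120,60,370,260,3,"pics/s5.png"); 
st=arm.read_state();print(st["position"],st["contact_force"])
```

```text
[511.52854479 124.22768122 247.73569425] [-1.35937485  0.16585306  3.53368301]
```

View pics/s5.png

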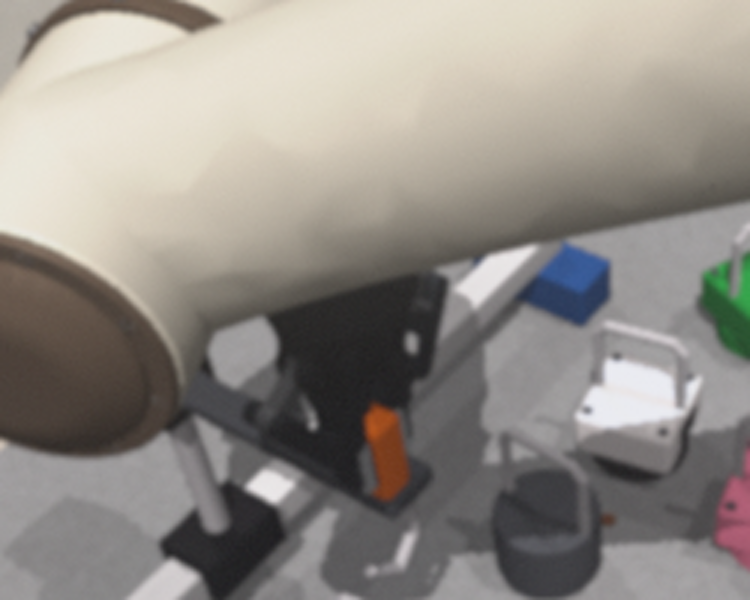

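Request:
carry_out:
  increments:
    - [[0.001,-0.01,0,0,0,0,1],[0.002,-0.02,0,0,0,0,1],[0.003,-0.03,0,0,0,0,1],[0.0032,-0.03,0,0,0,0,1],[0.0032,-0.03,0,0,0,0,1]]

```text
clock: 4.4
position: [525.0, 3.6, 247.7]
ee_rot: [-0.053, 0.999, 0.001, 0.002]
contact_force: [3.4, 2.1, 2.5]
gripper_width: 21.2
```

Request:
carry_out:
  increments:
    - [[0.0032,-0.03,0,0,0,0,1],[0.0032,-0.03,0,0,0,0,1],[0.0032,-0.03,0,0,0,0,1],[0.0032,-0.03,0,0,0,0,1],[0.002,-0.02,0,0,0,0,1]]

```text
clock: 4.9
position: [540.7, -137.4, 247.7]
ee_rot: [-0.053, 0.999, -0.0, 0.003]
contact_force: [6.1, 3.4, 1.3]
gripper_width: 21.5
```

Request:
carry_out:
  increments:
    - [[0.0025,-0.025,0,0,0,0,1],[0.002,-0.022,0,0,0,0,1],[0.001,-0.013,0,0,0,0,1],[0,0,0,0,0,0,1]]

```text
clock: 5.3
position: [547.4, -197.8, 247.7]
ee_rot: [-0.053, 0.999, -0.001, 0.004]
contact_force: [7.7, -0.5, 1.1]
gripper_width: 21.3
```

Run:
```python
from bench import optics,arm; from h import *
d=optics.get_image("top"); s=optics.get_image("side")
crop(d,290,100,490,250,4,"pics/t6.png");crop(s,220,60,420,220,4,"pics/s6.png"); 
st=arm.read_state();print(st["position"],st["contact_force"])
```

```text
[ 547.34538869 -196.86406169  247.7636349 ] [ 7.60415479 -0.64715936  0.96111667]
```

View pics/s6.png

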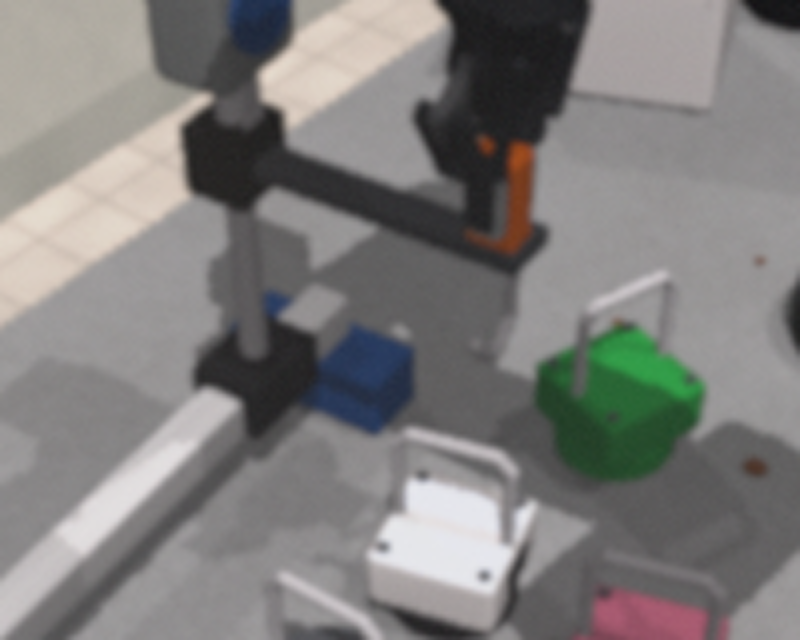

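View pics/t6.png

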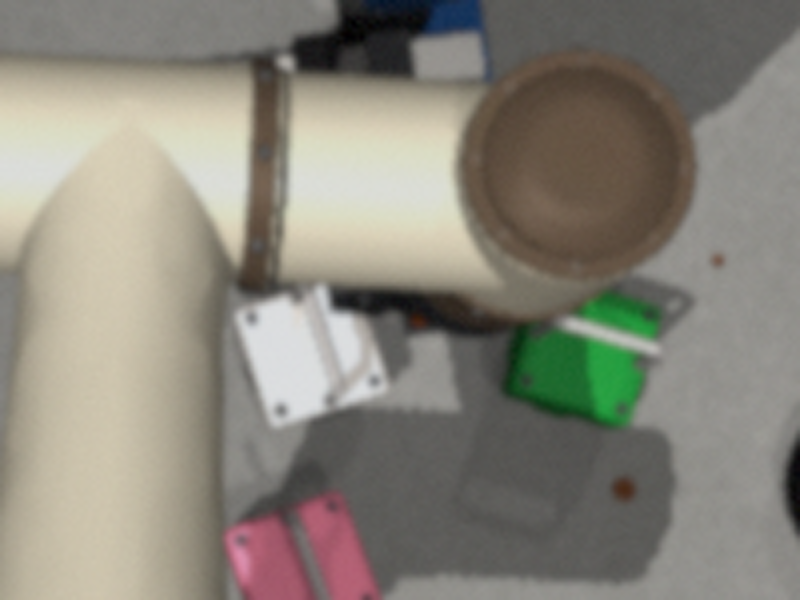

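Request:
carry_out:
  increments:
    - [[0.001,-0.001,-0.008,0,0,0,1],[0,0,-0.016,0,0,0,1],[0,0,-0.018,0,0,0,1],[0,0,-0.018,0,0,0,1],[0,0,-0.01,0,0,0,1]]

```text
clock: 5.9
position: [547.6, -198.2, 180.1]
ee_rot: [-0.054, 0.999, -0.002, 0.004]
contact_force: [1.1, -0.7, 14.4]
gripper_width: 21.7
```

Request:
carry_out:
  increments:
    - [[0,0,-0.005,0,0,0,1],[0,0,0,0,0,0,1]]

```text
clock: 6.1
position: [547.5, -198.0, 174.7]
ee_rot: [-0.054, 0.999, -0.001, 0.003]
contact_force: [1.5, -0.5, 10.9]
gripper_width: 21.5
```

Run:
```python
from bench import optics,arm; from h import *
s=optics.get_image("side")
crop(s,280,100,400,220,5,"pics/s7.png"); 
st=arm.read_state();print(st["position"],st["contact_force"],st["gripper_width"])
```

```text
[ 547.52004542 -198.0406433   174.95156084] [ 0.93072262  0.48498092 10.49337043] 21.589222506733112
```

View pics/s7.png

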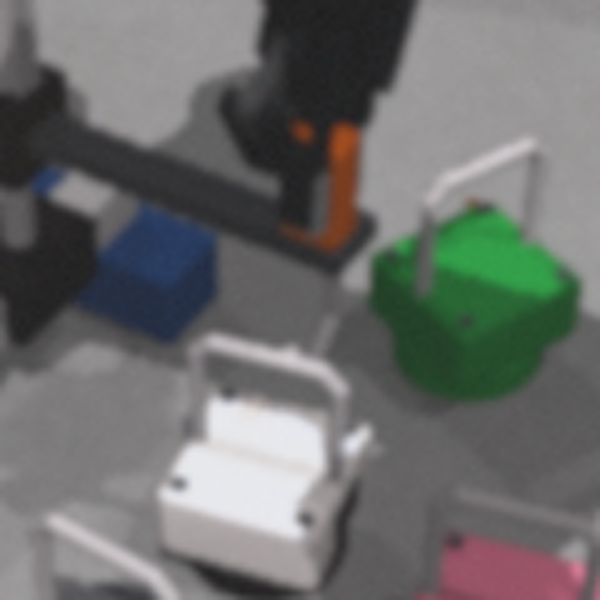

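Request:
carry_out:
  increments:
    - [[0,0,-0.003,0,0,0,1],[0,0,-0.001,0,0,0,1],[0,0,0,0,0,0,1]]

```text
clock: 6.45
position: [547.5, -198.1, 171.3]
ee_rot: [-0.054, 0.999, -0.001, 0.003]
contact_force: [1.7, 0.3, 10.6]
gripper_width: 21.1
```

Run:
```python
from bench import optics,arm; from h import *
s=optics.get_image("side")
st=arm.read_state();p=st["position"];print(p,st["contact_force"])
zs=155-(247.75-p[2]); ey=np.array([-.109,.994,0])
S=np.array([p[0],p[1],zs])
im=cv2.cvtColor(s["color"],cv2.COLOR_RGB2BGR)[100:220,280:400]; im=cv2.resize(im,None,fx=5,fy=5,interpolation=cv2.INTER_CUBIC)
hx=np.radians(15.3);hu=np.array([np.cos(hx),np.sin(hx),0]);H=np.array([538,-152.5,124])
for pt,c in((S,(0,0,255)),(S+ey*21+[0,0,27],(255,0,255)),(S-ey*18+[0,0,20],(0,255,255)),(H-26*hu,(0,255,0)),(H+26*hu,(0,255,0))):
    u,v=(P(s,pt)[0]-[280,100])*5; cv2.circle(im,(int(u),int(v)),4,c,1)
cv2.imwrite("pics/s8.png",im)
```

```text
[ 547.51796543 -198.03665759  171.27809228] [ 1.34276621 -1.28503287  9.81222775]
```

View pics/s8.png

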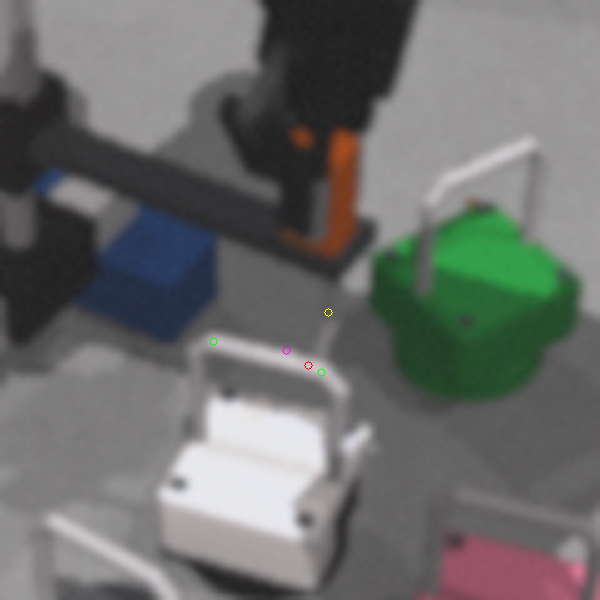

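Request:
carry_out:
  increments:
    - [[-0.001,0.008,0,0,0,0,1],[-0.001,0.01,0,0,0,0,1],[-0.001,0.01,0,0,0,0,1],[0,0,0,0,0,0,1]]

```text
clock: 6.9
position: [544.3, -168.9, 171.3]
ee_rot: [-0.054, 0.999, -0.001, 0.003]
contact_force: [-0.3, 1.1, 10.8]
gripper_width: 21.4
```

Request:
carry_out:
  increments:
    - [[-0.001,0.008,0,0,0,0,1],[-0.001,0.007,0,0,0,0,1],[0,0.003,0,0,0,0,1],[0,0,0,0,0,0,1]]

```text
clock: 7.3
position: [542.3, -151.3, 171.3]
ee_rot: [-0.054, 0.999, -0.001, 0.003]
contact_force: [-0.2, 1.7, 11.1]
gripper_width: 21.1
```

Run:
```python
from bench import optics,arm; from h import *
s=optics.get_image("side");d=optics.get_image("top")
st=arm.read_state();p=st["position"];print(p,st["contact_force"])
crop(s,270,100,390,220,5,"pics/s9.png"); crop(d,335,120,435,220,5,"pics/t9.png")
```

```text
[ 542.32400446 -151.54344255  171.27010778] [-0.04662784  0.79516195 11.67885221]
```

View pics/s9.png

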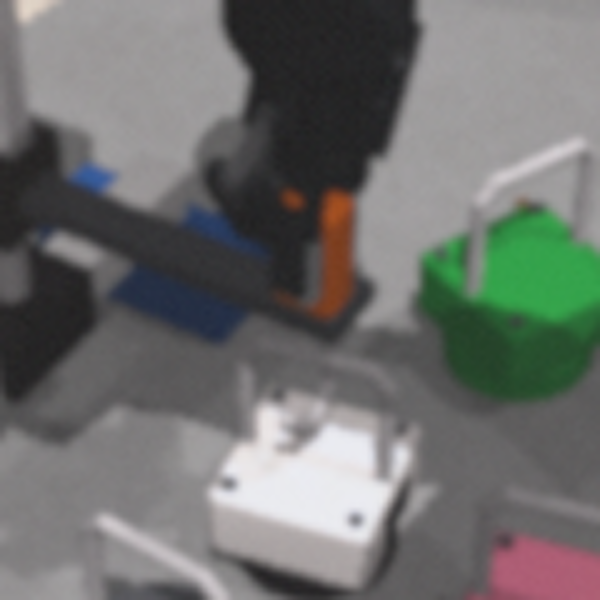

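View pics/t9.png

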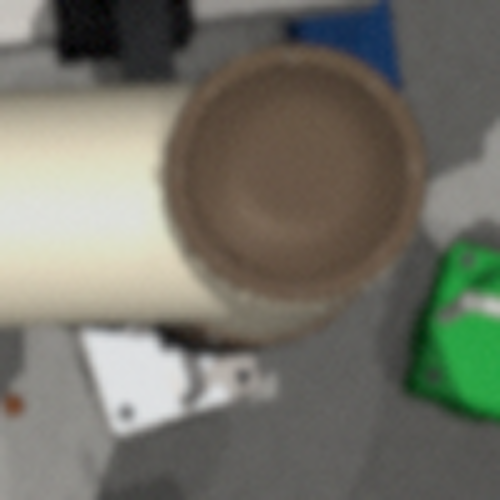

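Request:
carry_out:
  increments:
    - [[0,0,0.008,0,0,0,1],[0,0,0.012,0,0,0,1],[0,0,0.01,0,0,0,1],[0,0,0.006,0,0,0,1],[0,0,0.004,0,0,0,1]]

```text
clock: 7.9
position: [542.3, -151.5, 210.5]
ee_rot: [-0.053, 0.999, -0.001, 0.003]
contact_force: [3.6, 0.2, 4.7]
gripper_width: 21.5
```

Request:
carry_out:
  increments:
    - [[0,0,0.004,0,0,0,1],[0,0,0.004,0,0,0,1],[0,0,0,0,0,0,1]]

```text
clock: 8.2
position: [542.3, -151.3, 218.2]
ee_rot: [-0.053, 0.999, -0.001, 0.003]
contact_force: [4.6, -0.6, 7.0]
gripper_width: 21.3
```

Run:
```python
from bench import optics,arm; from h import *
s=optics.get_image("side")
st=arm.read_state();p=st["position"];print(p,st["contact_force"])
crop(s,270,100,390,220,5,"pics/s10.png")
```

```text
[ 542.26247643 -151.33519915  217.99467351] [ 5.4539826  -1.14795216  6.69191737]
```

View pics/s10.png

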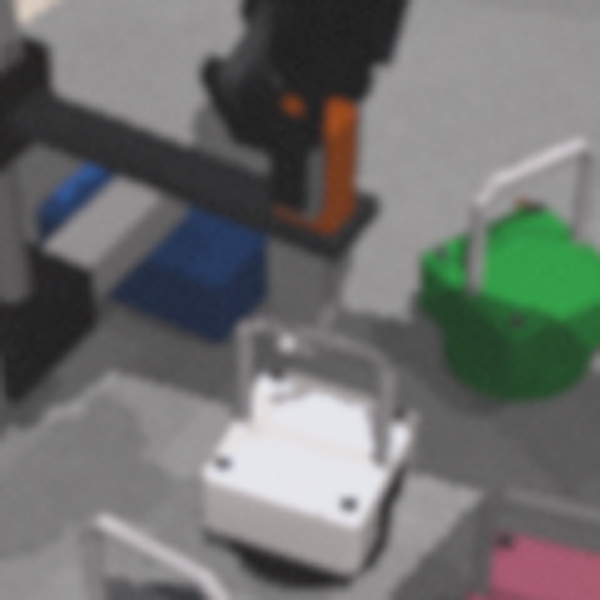

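Request:
carry_out:
  increments:
    - [[0,0,0.006,0,0,0,1],[0,0,0.006,0,0,0,1],[0,0,0.006,0,0,0,1],[0,0,0.006,0,0,0,1],[0,0,0.003,0,0,0,1]]

```text
clock: 8.75
position: [542.2, -151.1, 244.5]
ee_rot: [-0.053, 0.999, -0.0, 0.003]
contact_force: [6.1, -1.2, 4.6]
gripper_width: 21.0
```

Request:
carry_out:
  increments:
    - [[0,0,0.002,0,0,0,1],[0,0,0,0,0,0,1],[0,0,0,0,0,0,1],[0,0,0,0,0,0,1]]

```text
clock: 9.15
position: [542.2, -151.1, 246.4]
ee_rot: [-0.053, 0.999, -0.001, 0.003]
contact_force: [5.2, 0.6, 5.2]
gripper_width: 21.4
```

Run:
```python
from bench import optics,arm; from h import *
s=optics.get_image("side")
st=arm.read_state();p=st["position"];print(p,st["contact_force"])
crop(s,270,80,390,220,4,"pics/s11.png")
```

```text
[ 542.18160531 -151.06492105  246.40250035] [ 4.99358788 -0.29575383  5.06749106]
```

View pics/s11.png

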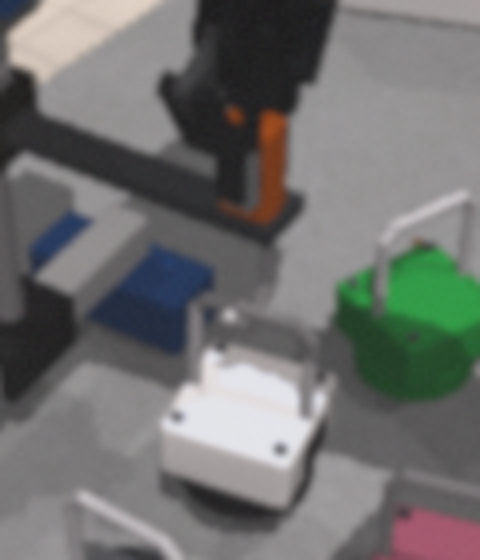

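Request:
carry_out:
  increments:
    - [[0.001,0,0.001,0,0,0,1],[0,0,0,0,0,0,1],[0,0,0,0,0,0,1],[0,0,0,0,0,0,1],[0,0,0,0,0,0,1]]

```text
clock: 9.7
position: [542.2, -151.0, 246.9]
ee_rot: [-0.053, 0.999, -0.0, 0.002]
contact_force: [4.5, 0.1, 5.3]
gripper_width: 21.1
```

Request:
carry_out:
  increments:
    - [[0,0,0,0,0,0,0.4],[0,0,0,0,0,0,0.2],[0,0,0,0,0,0,0],[0,0,0,0,0,0,-0.5],[0,0,0,0,0,0,-1]]

```text
clock: 10.2
position: [540.6, -150.9, 245.7]
ee_rot: [-0.053, 0.999, 0.0, -0.001]
contact_force: [-0.7, 0.0, 0.1]
gripper_width: 70.3
```

Request:
carry_out:
  increments:
    - [[0,0,0,0,0,0,-1],[0,0,0,0,0,0,-1],[0,0,0,0,0,0,-1]]

```text
clock: 10.5
position: [541.0, -150.9, 246.2]
ee_rot: [-0.053, 0.999, 0.0, -0.0]
contact_force: [-0.5, -0.2, 0.7]
gripper_width: 85.6
```

Run:
```python
from bench import optics,arm; from h import *
s=optics.get_image("side")
st=arm.read_state();p=st["position"];print(p,st["contact_force"],st["gripper_width"])
crop(s,270,80,390,220,4,"pics/s12.png")
```

```text
[ 541.0514853  -150.83415808  246.20744076] [0.83037566 0.04288748 0.0137515 ] 85.47644511730869
```

View pics/s12.png

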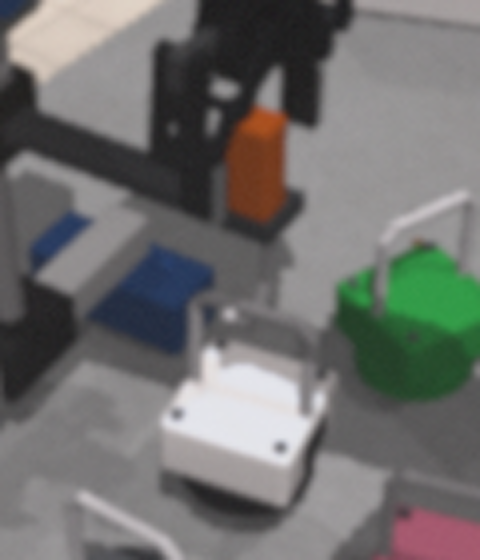

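Released, and the head is hanging. I'll back off straight up and then away.

Request:
carry_out:
  increments:
    - [[0,0,0.02,0,0,0,-1],[0,0,0.03,0,0,0,-1],[0,0,0.03,0,0,0,-1],[0,0,0.03,0,0,0,-1],[0,0,0.02,0,0,0,-1]]

```text
clock: 11.05
position: [541.4, -151.0, 378.9]
ee_rot: [-0.053, 0.999, -0.0, 0.002]
contact_force: [0.1, 0.3, -0.2]
gripper_width: 85.3
```

Request:
carry_out:
  increments:
    - [[-0.02,-0.03,0,0,0,0,-1],[-0.03,-0.04,0,0,0,0,-1],[-0.03,-0.04,0,0,0,0,-1],[-0.03,-0.04,0,0,0,0,-1],[-0.02,-0.04,0,0,0,0,-1]]

```text
clock: 11.55
position: [409.1, -342.0, 377.1]
ee_rot: [-0.053, 0.999, -0.0, 0.001]
contact_force: [0.1, 0.0, -0.5]
gripper_width: 85.1
```

Request:
carry_out:
  increments:
    - [[-0.02,-0.04,0,0,0,0,-1],[-0.02,-0.04,0,0,0,0,-1],[-0.02,-0.03,0,0,0,0,-1],[0,0,0,0,0,0,-1],[0,0,0,0,0,0,-1]]

```text
clock: 12.05
position: [350.5, -451.4, 375.9]
ee_rot: [-0.052, 0.999, 0.0, -0.0]
contact_force: [0.4, 0.7, 0.3]
gripper_width: 85.5
```

Run:
```python
from bench import optics,arm; from h import *
s=optics.get_image("side");d=optics.get_image("top")
st=arm.read_state();p=st["position"];print(p,st["contact_force"],st["clock"])
crop(s,120,70,420,320,2.5,"pics/s13.png");crop(d,190,80,470,270,2.8,"pics/t13.png")
```

```text
[ 351.3824751  -450.37385126  376.25179201] [ 0.68694468  0.56583095 -0.12566727] 12.15
```

View pics/s13.png

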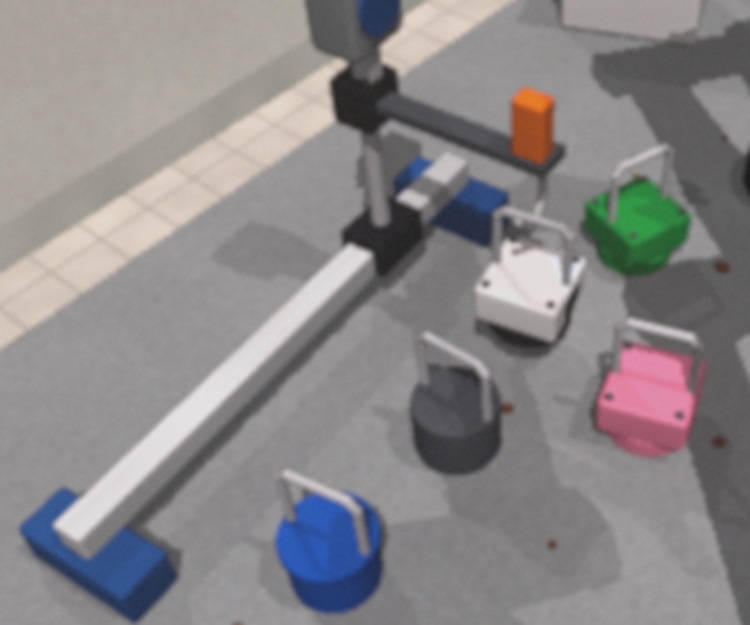

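View pics/t13.png

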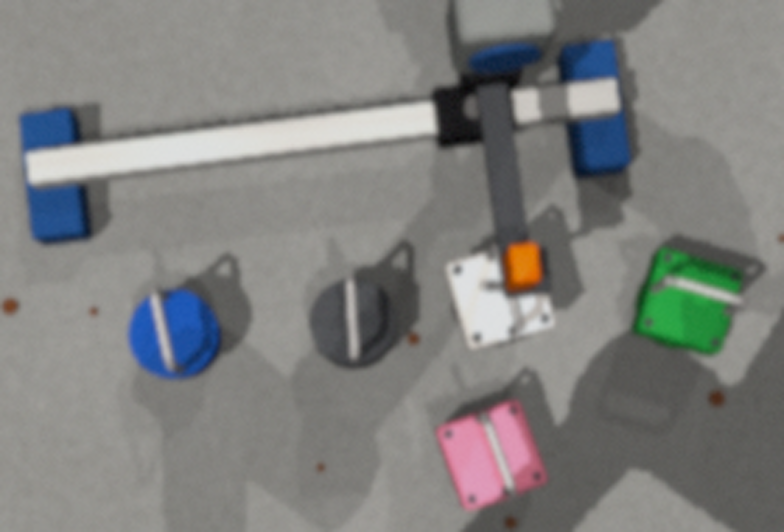

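Run:
```python
from bench import optics,arm; from h import *
s=optics.get_image("side");d=optics.get_image("top")
K=lambda d:np.array([[d["fx"],0,d["cx"]],[0,d["fy"],d["cy"]],[0,0,1]])@np.c_[cv2.Rodrigues(d["rvec"])[0],d["tvec"]]
c=[]
for i,b in((d,(340,140,420,220)),(s,(300,80,370,150))):
    x,y=blob(i,(5,150,120),(18,255,255),b); c.append(np.array([[x.mean()],[y.mean()]]))
X=cv2.triangulatePoints(K(d),K(s),*c);print("handle",(X[:3]/X[3]).ravel())
hx=np.radians(15.3);hu=np.array([np.cos(hx),np.sin(hx),0])
im=cv2.cvtColor(s["color"],cv2.COLOR_RGB2BGR)[90:220,290:390]; im=cv2.resize(im,None,fx=6,fy=6,interpolation=cv2.INTER_CUBIC)[:600]
for z,col in((124,(0,0,255)),(166,(0,255,0))):
  H=np.array([540,-151,z])
  for a in(-26,26):
    u,v=(P(s,H+a*hu)[0]-[290,90])*6; cv2.circle(im,(int(u),int(v)),5,col,1)
cv2.imwrite("pics/s14.png",im)
```

```text
handle [ 543.79660656 -152.44775416  261.75700192]
```

View pics/s14.png

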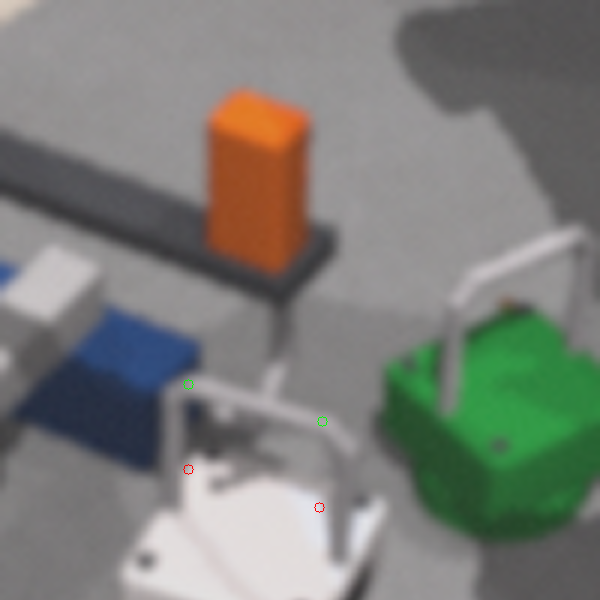

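The bar lies on the predicted hanging height (z = 166 mm), and the handle is fully up at z ≈ 262 mm. I'll hand in.

```bash
python3 -c "
from bench import job_done; print(job_done())"
```

```text
the job is handed in; nothing more can be done
None
```

The white sensor head now hangs from the balancer hook, clear of the bench, and I handed the job in about 12 s into the 48 s limit.

I took the orange handle and slid the raised hook past the head. There I pulled it down about 76 mm and moved it back under the head's bail. I then let the hook rise with the handle still in the gripper, let go and backed the arm away.

- **Hanging height:** the bail bar appears at about 166 mm, where it should be with the hook right up. That puts the head's underside about 42 mm above the bench.
- **Handle:** measured at 262 mm, against about 263 mm expected with the hook fully up.
- **Ballast and can:** neither was touched, and both look to be standing where they were in the last pictures. I compared these by eye only.
- **Arm:** about 300 mm away with the gripper open, and the wrist force near zero. The highest wrist reading I saw was about 14 N.

No check failed or disagreed.

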